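# Hang the slotted electrode on the cell's stud

## Robot

A 6-joint arm with a two-finger parallel gripper is mounted at the origin on the work surface. World frame = base frame: x ahead of the robot, y to its left, z up, the work surface at z = 0. Lengths are in m, angles in rad, forces in N, time in s.
With the tool pointing down it reaches from about 0.25 to 0.725 m from the base axis. Payload 4 kg.
Tool frame: the origin (TCP) lies on the centre line of the jaws, within the pads' length; the fingertips stand 11 mm ahead of it and the grasp point (between the pads) lies 8 mm behind it; z points along the fingers, y is the direction in which the jaws open and shut (so a half turn about z gives the same grasp; the last joint's range is limited). The gripper opens to 85 mm and grips with 20 to 120 N. Pads are 22 mm wide; open, the fingers measure 114 mm over their backs; the gripper's body (76 mm by 85 mm) begins 54 mm behind the grasp point. The pads swing forward as they close: fully open they stand 13 mm farther back than shut.
Start: joints at [-1.145, 0.241, 0.005, 1.335, 0, 1.571], TCP at [0.207, -0.455, 0.242] pointing down, gripper open.
Joint ranges: [-2.72, 2.72], [-1.05, 1.87], [-1.09, 1.28], [-1.99, 2.15], [-1.42, 1.44], [-3.14, 3.14]. Speed limits (rad/s): [2.79, 2.79, 3.14, 3.14, 3.14, 3.14].

## Interface

Orientations are given as [roll, pitch, yaw] about the fixed x, y, z axes, in that order (R = Rz(yaw) Ry(pitch) Rx(roll)).
In Python, from workcell import * gives the robot as it stands.
- The arm moves only by the tool play_rows, never from a script. Its arguments are lists of equal length, an entry for each row: "xyz": the shift along the tool's x, y, z in mm, a list of three; "spin": the turn about the tool's z in degrees. In form: {"xyz": [[tx, ty, tz], ...], "spin": [spin, ...]}. A call has 1 to 12 rows; each row is the pose to reach, as a shift and turn from the pose commanded when the call began, along the tool's axes at that moment; what a row does not reach only later rows make up. A row lasts 1/12 s, in which the tool goes at most 41.7 mm and 7.16 degrees, less where a joint would pass 70% of its speed; a pose out of reach is approached as far as the arm can. A call with a gripper value outside its range is refused whole. "fingers" is the opening, from 0 (shut) to 1 (fully open), set as the call begins (left out, the last holds). The fingers move at their own pace and stop on an object; "newtons" is the grip in N (left out, the last holds). Time passes only in rows, so rows that repeat a pose let the fingers close. It gives the time, the measured TCP pose, the force and the opening at its end, in the units of the state.
- sense(): the state, without advancing time (a new reading comes with each control period).
- get_image(name): name is "side" or "top"; returns the picture (480x640x3 uint8, blue, green, red); there is no depth.
- camera_model(name): a dict with "fx", "fy", "cx", "cy" (pixels), "R" (3x3) and "t" (3): a world point X has camera coordinates R X + t. Camera axes: x right, y down, z forward; pixel columns grow to the right and rows downward; lengths in m; the calibration is good to about 2 mm. A picture is of the moment at which its call begins. camera_model takes no time and is no camera call.
- hand_in(): hands the job in, once; it reports no verdict.
Trained networks look in the newest picture that a camera, given by its name, has taken for a name from the list of things; names that differ only in an ending like _2 or _b are one class to them, and where a whole thing is asked for, a point or a joint stands for the part that bears it (a point fixed in the world has none). Each returns a list of dicts, best first, with "p" (0 to 1); they miss things now and then, are a little off and sometimes report something else, mostly with a low value. They report only what shows in the picture. A call takes as long as a camera call. They do not tell look-alikes from the thing itself.
- recognise(camera, target): "uv" ([column, row] in pixels, amid what is visible of it).
- silhouettes(camera, target): "pixels" (480x640 bool, what is visible of it) and "uv" ([column, row] in pixels, amid what is visible of it).
The state is a dict: "time": time; "joint_positions": joint angles; "qvel": joint speeds; "effort": joint torques, N m; "tcp_pos": TCP position; "ee_rot": TCP orientation; "force": force on the tool from outside, world axes, zero at the start; "wrist_torque": the same for the moment, N m; "grip_width": finger opening in m.
Only numpy, scipy, OpenCV 4.12 (cv2) and the standard library are available. Lean on these libraries where they do the work, as an engineer would, in place of code of your own. Each camera call takes 0.05 s, during which the arm holds its last target. There are 200 camera calls.

## Task

Fit the electrode with the open side slot into the electrolysis cell: lift it out of its rack, lower it into the tank beside the headed stud on the front copper bar, slide its slot sideways over the stud's shaft, behind the head, until the stud meets the slot's blind end, then let it down gently to hang on the stud alone, plumb, still and released. The stud may be clamped anywhere along its stretch of bar, so feel for it, keep the plate upright all the while, and never let plate or hand press on the cell with more than about 20 N. Leave the other plate and everything else on the bench where it stands.

Things in the scene. Friction and masses are not known exactly. Their poses are not given: they have to be found in the camera images.
- cell: electrolysis cell fixed to the bench: grey base 190 x 330 x 8 mm (x, y), on it a clear tank and above it two copper bars along y, 10 mm thick, 20 mm high, tops 165 mm above the bench: the front one at x = +10 mm bears the stud on its +x face, the rear one at x = -50 mm a fixed counter electrode (y -30 to 70, top 164 mm), on end posts at y = -150 and 150 mm. Origin: underside centre
- tank_floor (a point): centre of the cell's clear open tank, on its inner floor, 13 mm above the bench; axes as the cell's. Inside 150 mm (x) by 260 mm (y), walls 5 mm, rim 118 mm above the bench. The plate hangs inside it, its lower edge 42 mm above this floor
- stud_zone (a point): mid-point of where the stud may be. Stud: level steel shaft, diameter 8 mm, along the cell's +x, axis 155 mm above the bench, free for 13 mm (this point at the middle) between its brass clamp (22 mm wide, top 168 mm above the bench) and a head of 20 mm diameter, 4 mm thick. Height and x are as read, but it is screwed fast up to 24 mm to either side of this point along y: find it by feel or eye
- plate_mid (a point): centre of the slotted electrode: upright steel plate 4 mm thick (x), 70 mm wide (y), 155 mm high (z), about 0.26 kg. Its top 30 mm is a black grip strip 12 mm thick, the strip's middle 62.5 mm above this point: grasp it from above across its thickness. It stands in the rack turned as the rack is, within about 0.5 rad of the cell; its x and y then go along the cell's x and y
- plate_slot (a point): point on the centre line of the plate's level slot channel, on the plate's middle; axes as plate_mid, which is 3.5 mm lower. Channel 14 mm wide, open at the plate's +y edge 35 mm away (its last 8 mm flare to 26 mm), ending at a blind wall at y = -5.5 mm. So the plate starts on the stud's -y side and slides to +y until the wall meets the shaft, 1.5 mm past centre
- plate_seat (a point): point of the plate where the stud's axis lies when it hangs: 19 mm above plate_slot, 22.5 mm above plate_mid, 100 mm above the lower edge. It is in a pocket 11 mm wide (y -5.5 to 5.5 mm) that rises from the channel's blind end to 4 mm above this point; the plate goes down 19 mm to hang
- rack: white plastic plate rack fixed to the bench, base 150 x 96 x 12 mm (x, y, z), two places 37.5 mm either side of its centre along x; in each a plate stands on the base between white pegs that rise to 50 mm above the bench. Origin: underside centre
- plate_closed: the other plate in the rack, of the same size and grip, but with a closed oblong window (32 x 14 mm) in place of the open slot: not wanted. Origin: middle of its lower edge
- beaker: glass beaker, 68 mm across, 90 mm high, near the cell. Origin: centre of its underside
- petri: flat closed glass dish, 90 mm across, 17 mm high, near the rack. Origin: centre of its underside
- spatula: thin steel laboratory spatula lying beside the rack, 170 mm long along its x, 13 mm wide, 6 mm high. Origin: its middle, on the bench
- tube_rack: blue rack of glass test tubes, 70 x 200 mm, 133 mm high. Origin: centre of its underside
- wash_bottle: white wash bottle, 68 mm across, 190 mm high with its spout. Origin: centre of its underside
- jar: brown glass jar with a black cap, 64 mm across, 100 mm high. Origin: centre of its underside
Things that resemble listed ones, but are neither listed nor needed, are in the scene too. Leave any red look-alike of the rack alone. Leave any pink or turquoise look-alike of the part that bears plate_mid alone.

How it is judged:
By the outcome, as a careful person would: the job done as asked, in the order asked, and still so for the second after the job is handed in, with the robot touching nothing.
It also fails if it takes over 58 s, if anything falls off the work surface, if the arm or the gripper's body presses on something with over 40 N, if the wrist force passes 120 N, or if a joint passes its speed limit or range.

## Working session

There is one attempt and no reset: what is moved stays moved. The work goes in short steps, Python scripts to look and compute and a tool call to move; the robot and the scene stay as the last step left them, time stands still between calls to the robot, and variables do not carry over. Pictures are saved under pics/ and viewed, about 8 in all and at most 12, crops included, and the job is handed in when it is done.

Besides the shell and the picture viewer there is one more tool, called after "Call:" as name([rows], argument=value, ...), one row to a line, values as JSON. play_rows: Moves the arm, as the interface text tells. Its arguments: {"type":"object","properties":{"xyz":{"type":"array","items":{"type":"array","items":{"type":"number"}}},"spin":{"type":"array","items":{"type":"number"}},"fingers":{"type":"number"},"newtons":{"type":"number"}},"required":["xyz","spin"]}

```bash
mkdir -p pics; ls
python3 - <<'E'
from workcell import *
import cv2,numpy as np
s=sense();print({k:np.round(v,3).tolist() for k,v in s.items()})
for c in("side","top"):
    im=get_image(c);cv2.imwrite(f"pics/{c}0.png",im)
    m=camera_model(c);print(c,m)
    for t in("cell","rack","plate_mid","plate_closed","plate_slot","stud_zone","tank_floor","plate_seat"):
        try:print(t,[(np.round(d["uv"]).tolist(),round(d["p"],2)) for d in recognise(c,t)][:4])
        except Exception as e:print(t,e)
E
```

```text
pics
{'time': 0.0, 'joint_positions': [-1.145, 0.241, 0.004, 1.335, 0.0, 1.571], 'qvel': [0.001, -0.001, 0.001, -0.001, 0.002, -0.001], 'effort': [0.001, -37.232, 25.24, 0.017, -0.0, -0.0], 'tcp_pos': [0.206, -0.455, 0.241], 'ee_rot': [-3.14, -0.0, 0.426], 'force': [0.405, -0.487, 0.314], 'wrist_torque': [0.003, -0.061, 0.007], 'grip_width': 0.085}
side {'fx': 440.6791299918493, 'fy': 440.6791299918493, 'cx': 319.93964476042925, 'cy': 242.59289805352734, 'R': array([[-0.70372105, -0.7102872 , -0.0163942 ],
       [-0.46498745,  0.47789028, -0.7452567 ],
       [ 0.53718093, -0.51682973, -0.66657608]]), 't': array([0.39824289, 0.34852471, 0.99814609])}
cell [([360.0, 228.0], 0.68)]
rack [([328.0, 379.0], 0.86), ([284.0, 327.0], 0.79), ([198.0, 274.0], 0.72)]
plate_mid [([271.0, 276.0], 0.92), ([221.0, 330.0], 0.86), ([348.0, 290.0], 0.66)]
plate_closed [([293.0, 303.0], 0.64)]
plate_slot [([347.0, 296.0], 0.93), ([222.0, 328.0], 0.92), ([274.0, 279.0], 0.71)]
stud_zone [([359.0, 228.0], 0.73)]
tank_floor [([360.0, 226.0], 0.62)]
plate_seat [([274.0, 277.0], 0.95), ([229.0, 326.0], 0.6
[... 173 characters left out ...]
.00188199],
       [-0.99697923, -0.00176832, -0.07764846],
       [ 0.07765155, -0.00174997, -0.99697902]]), 't': array([-0.00903512,  0.55604833,  1.03315123])}
cell [([397.0, 236.0], 0.81)]
rack [([236.0, 259.0], 0.97), ([210.0, 130.0], 0.66), ([219.0, 348.0], 0.62), ([528.0, 224.0], 0.56)]
plate_mid [([158.0, 243.0], 0.85), ([289.0, 304.0], 0.72), ([231.0, 242.0], 0.6)]
plate_closed [([226.0, 273.0], 0.71)]
plate_slot [([153.0, 246.0], 0.81), ([291.0, 307.0], 0.73), ([231.0, 241.0], 0.51), ([525.0, 221.0], 0.43)]
stud_zone [([398.0, 236.0], 0.94)]
tank_floor [([395.0, 236.0], 0.57)]
plate_seat [([237.0, 260.0], 0.7), ([157.0, 244.0], 0.69), ([229.0, 240.0], 0.68), ([292.0, 306.0], 0.61)]
```

View pics/side0.png

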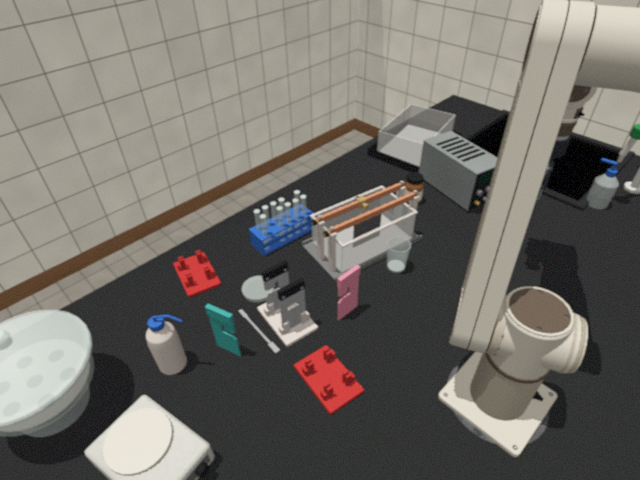

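View pics/top0.png

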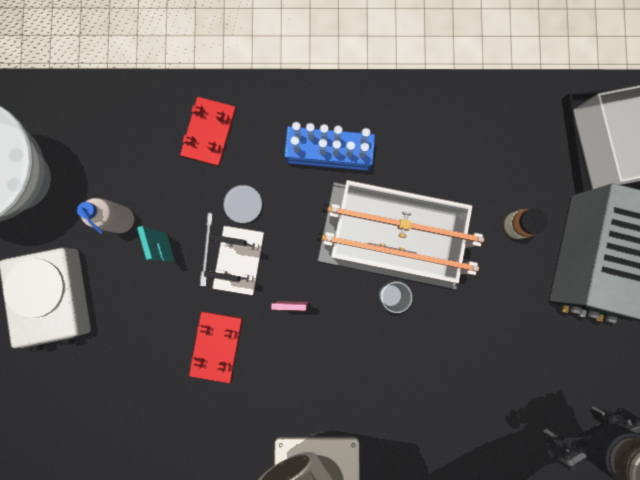

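The side view shows the white rack at (287,320), with plates at (275,280) and (292,300). There are also a teal plate (222,330), a pink plate (348,292) and red racks (197,273) and (328,378). In the top view the stud's clamp and head are near (405,220), on the upper (+x) side of the front bar. The close crops should show which plate has the open slot and where the stud is.

Run:
```python
import cv2,numpy as np
a=cv2.imread("pics/side0.png");b=cv2.imread("pics/top0.png")
f=lambda i,x,y,w,h,W,H:cv2.resize(i[y:y+h,x:x+w],(W,H),interpolation=cv2.INTER_CUBIC)
c=np.hstack([f(a,245,250,80,100,480,600),np.vstack([f(b,200,215,80,80,320,320),f(b,370,195,80,70,320,280)])])
cv2.imwrite("pics/crop1.png",c)
```

```text
(no output)
```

View pics/crop1.png

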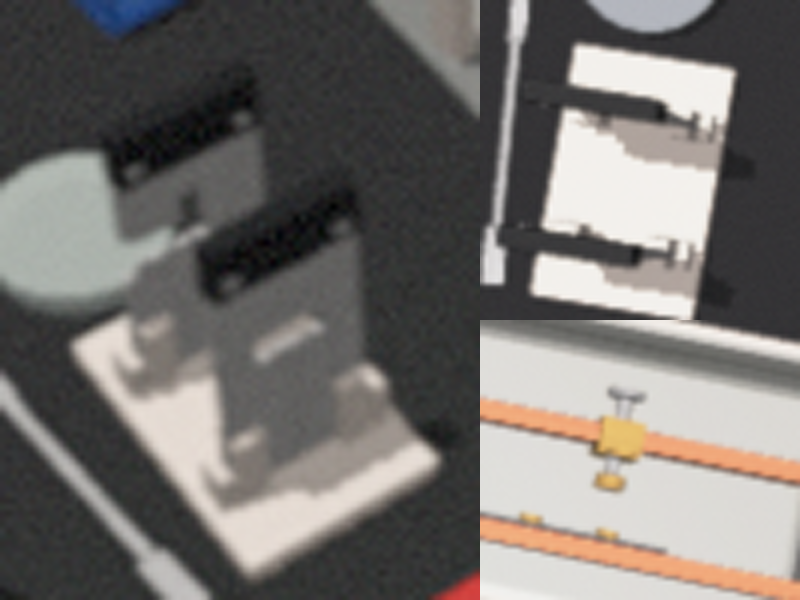

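Both crops agree: the far (+x) plate in the white rack, at about top (237,241), has the slot open on the left. The near one (235,277) has a closed window. The other candidates are teal (155,245) and pink (290,306), so I choose the far one. The stud head shows at top (406.7,213). Next I fit the poses.

```bash
cat > h.py <<'E'
import cv2,numpy as np
from workcell import camera_model
from scipy.optimize import minimize
M={c:camera_model(c) for c in("side","top")}
def proj(c,X):
    m=M[c];p=np.atleast_2d(X)@m["R"].T+m["t"];return np.c_[p[:,0]/p[:,2]*m["fx"]+m["cx"],p[:,1]/p[:,2]*m["fy"]+m["cy"]]
def back(c,uv,z):
    m=M[c];uv=np.atleast_2d(uv);d=np.c_[(uv[:,0]-m["cx"])/m["fx"],(uv[:,1]-m["cy"])/m["fy"],np.ones(len(uv))]@m["R"];o=-m["R"].T@m["t"];return o+d*((z-o[2])/d[:,2])[:,None]
def W(p,X):
    c,s=np.cos(p[2]),np.sin(p[2]);X=np.atleast_2d(X).astype(float);return np.c_[p[0]+c*X[:,0]-s*X[:,1],p[1]+s*X[:,0]+c*X[:,1],X[:,2]]
def box(x,y,z):return np.array([[a,b,c] for a in x for b in y for c in z])
def hullmask(c,Xs):
    m=np.zeros((1920,2560),np.uint8)
    for X in Xs:
        h=cv2.convexHull((proj(c,X)*4+1.5).astype(np.float32));cv2.fillConvexPoly(m,np.round(h).astype(int),1)
    return cv2.resize(m.astype(np.float32),(640,480),interpolation=cv2.INTER_AREA)
E
python3 - <<'E'
from h import *
I={c:cv2.imread(f"pics/{c}0.png") for c in M}
roi={"side":(300,170,430,280),"top":(318,170,490,300)}
mk={}
for c in M:
    b,g,r=[I[c][...,k].astype(float) for k in range(3)]
    m=((r-b>60)&(r>120)).astype(np.float32);x0,y0,x1,y1=roi[c];k=np.zeros_like(m);k[y0:y1,x0:x1]=1;mk[c]=m*k
def f(p):
    e=0
    for c in M:
        h=hullmask(c,[W(p,box((a-.005,a+.005),(-p[3],p[3]),(.145,.165))) for a in(.01,-.05)])
        e+=1-np.minimum(h,mk[c]).sum()/np.maximum(h,mk[c]).sum()
    return e
p0=[*back("top",[405,240],.165)[0,:2],-.2,.155]
r=minimize(f,p0,method="Nelder-Mead",options=dict(initial_simplex=np.array([p0]+[np.add(p0,d) for d in np.diag([.02,.02,.1,.01])]),maxiter=250))
C=r.x;print("cell",r.x.round(4),r.fun)
z=W(C,[[.01+.005,0,.155]]);print(z)
# stud head pixel -> cell frame
for uv in([406.7,213],):
    X=back("top",uv,.160)[0];c,s=np.cos(C[2]),np.sin(C[2]);d=X[:2]-C[:2];print("head cell xy",c*d[0]+s*d[1],-s*d[0]+c*d[1])
# rack
t=I["top"];m=(t.min(2)>190).astype(np.uint8);k=np.zeros_like(m);k[220:300,205:270]=1;m*=k
ys,xs=np.nonzero(m);Xb=back("top",np.c_[xs,ys],.012)[:,:2]
R=cv2.minAreaRect((Xb*1000).astype(np.float32));print("rack",R)
hm=cv2.fillConvexPoly(np.zeros_like(m),cv2.convexHull(np.c_[xs,ys].astype(np.int32)),1).astype(np.float32)
def g(p):
    h=hullmask("top",[W(p,box((-.075,.075),(-.048,.048),(0,.012)))]);return 1-np.minimum(h,hm).sum()/np.maximum(h,hm).sum()
p0=[R[0][0]/1000,R[0][1]/1000,-.15]
r=minimize(g,p0,method="Nelder-Mead",options=dict(initial_simplex=np.array([p0]+[np.add(p0,d) for d in np.diag([.02,.02,.1])])))
print("rack fit",r.x.round(4),r.fun);Rk=r.x
np.savez("pose.npz",C=C,R=Rk)
G=W(Rk,box((.0375-.006,.0375+.006),(-.035,.035),(.137,.167)));print("plate",W(Rk,[[.0375,0,.152]]))
V=[]
for c,(x,y,w,h) in (("side",(250,180,180,150)),("top",(200,170,290,140))):
    im=cv2.resize(I[c],None,fx=4,fy=4,interpolation=cv2.INTER_CUBIC)
    L=[(G,(0,255,0)),(W(Rk,box((-.075,.075),(-.048,.048),(0,.012))),(255,0,255)),(W(C,box((-.08,.08),(-.135,.135),(.118,.1181))),(255,255,0)),(W(C,box((-.095,.095),(-.165,.165),(0,.008))),(255,0,0)),(W(C,box((.005,.015),(-.15,.15),(.145,.165))),(0,0,255))]
    for X,col in L: cv2.polylines(im,[np.round(cv2.convexHull((proj(c,X)*4).astype(np.float32))).astype(int)],True,col,1)
    V.append(cv2.resize(im[4*y:4*y+4*h,4*x:4*x+4*w],(800,int(800*h/w)) if c=="top" else (260,217)) if c=="top" else None)
    cv2.imwrite(f"pics/ov_{c}.png",im[4*y:4*y+4*h,4*x:4*x+4*w])
a=cv2.resize(cv2.imread("pics/ov_top.png"),(800,386));b=cv2.imread("pics/ov_side.png")
cv2.imwrite("pics/ov_top2.png",a);cv2.imwrite("pics/ov_side2.png",b)
E
```

```text
cell [ 0.5655 -0.1818 -0.1983  0.1581] 0.7697572112083435
[[ 0.5801762  -0.18470951  0.155     ]]
head cell xy 0.03215620358174121 0.0030475528940669626
rack ((512.5819702148438, 205.26339721679688), (134.07623291015625, 156.64515686035156), 80.70309448242188)
rack fit [ 0.5095  0.2035 -0.1666] 0.23879235982894897
plate [[0.54646636 0.19725751 0.152     ]]
```

View pics/ov_top2.png

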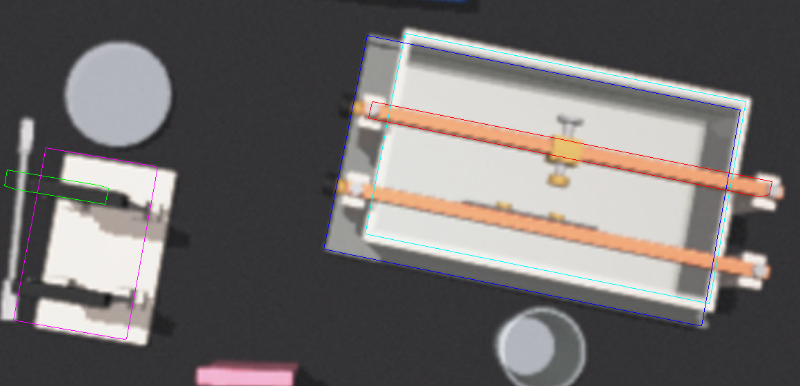

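View pics/ov_side2.png

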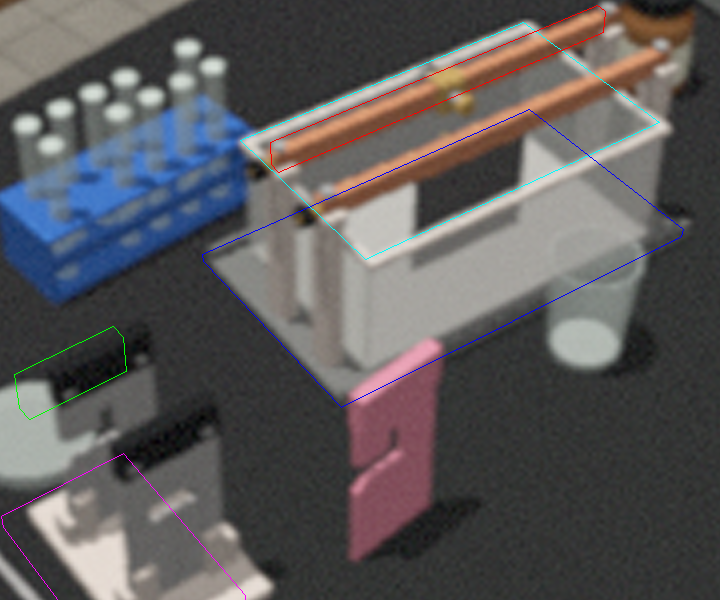

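The rack fit was spoiled because the spatula got into its mask. The cell fit is nearly right. I'll refit both from picked corners and overlay the stud model on a zoom.

Run:
```python
from h import *
from scipy.optimize import least_squares
I={c:cv2.imread(f"pics/{c}0.png") for c in M}
o=lambda P,x,y,s:np.array([x,y])+(np.array(P,float)+.5)/s-.5
def fit(sets,p0):
    def f(p):return np.concatenate([(proj(c,W(p,X))-uv).ravel() for c,X,uv in sets])
    r=least_squares(f,p0,loss="soft_l1");print(r.x.round(4),"res px",r.fun.round(1).tolist());return r.x
s=2.7586
rim=[[.08,.135,.118],[.08,-.135,.118],[-.08,-.135,.118],[-.08,.135,.118]]
base=[[.095,.165,.008],[-.095,.165,.0],[-.095,-.165,.0]]
C=fit([("top",rim,o([(405,28),(751,98),(715,309),(360,239)],200,170,s)),("top",base,o([(367,36),(325,249),(703,327)],200,170,s)),
 ("side",rim,o([(240,142),(527,22),(670,128),(370,264)],250,180,4)),("side",base,o([(203,256),(341,405),(683,234)],250,180,4))],[.5655,-.18,-.198])
rb=[[.075,.048,.012],[.075,-.048,.012],[-.075,-.048,.012],[-.075,.048,.012]]
top=o([(575-480,45),(735-480,68),(695-480,318),(532-480,293)],200,215,4)
R=fit([("top",rb,top)],[.51,.19,-.15])
R2=fit([("top",rb,top),("side",[rb[0],rb[2],rb[3]],o([(72,345),(440,462),(252,575)],245,250,6))],R)
np.savez("pose.npz",C=C,R=R2)
print("grip",W(R2,[[.0375,0,.152]]))
# bars check and stud/plate overlay
def ov(c,x,y,w,h,k,L):
    im=cv2.resize(I[c][y:y+h,x:x+w],None,fx=k,fy=k,interpolation=cv2.INTER_CUBIC)
    for X,col in L:
        q=(proj(c,X)-[x,y]+.5)*k-.5
        cv2.polylines(im,[np.round(cv2.convexHull(q.astype(np.float32))).astype(int)],True,col,1)
    return im
xm,ys=.015+.006+.0065,.0
bars=[(W(C,box((a-.005,a+.005),(-.15,.15),(.145,.165))),(0,0,255)) for a in(.01,-.05)]
for y in(0,):
    bars+=[(W(C,box((xm-.0065,xm+.0065),(y-.004,y+.004),(.151,.159))),(0,255,0)),
    (W(C,np.array([[xm+.0065+d,y+.01*np.cos(t),.155+.01*np.sin(t)] for d in(0,.004) for t in np.linspace(0,6.3,24)])),(255,0,0))]
G=[(W(R2,box((.0375-.006,.0375+.006),(-.035,.035),(.137,.167))),(0,255,0)),(W(R2,box((-.075,.075),(-.048,.048),(0,.012))),(255,0,255))]
a=np.vstack([ov("top",390,200,40,30,10,bars),ov("side",340,190,40,30,10,bars)])
b=np.vstack([ov("top",195,215,80,60,5,G),ov("side",250,250,80,60,5,G)])
cv2.imwrite("pics/ov3.png",np.hstack([a,b]))
```

```text
[ 0.5653 -0.1825 -0.1967] res px [0.7, 2.3, -1.4, 1.4, -1.3, -1.8, 2.5, -1.5, 0.6, 0.2, 0.2, 0.6, -0.9, -0.3, 0.7, -0.2, -0.5, 0.3, -2.2, -1.2, -0.5, -1.1, 0.4, -0.2, 0.6, 0.9, 0.1, 0.8]
[ 0.5057  0.1856 -0.1484] res px [0.1, -0.4, -0.0, -0.2, -0.2, 0.2, 0.2, 0.3]
[ 0.5046  0.1858 -0.1499] res px [-0.0, -0.0, -0.1, 0.3, -0.4, 0.7, 0.0, 0.8, -0.4, -0.3, -0.3, -1.2, -0.2, -1.4]
grip [[0.54172776 0.18024984 0.152     ]]
```

View pics/ov3.png

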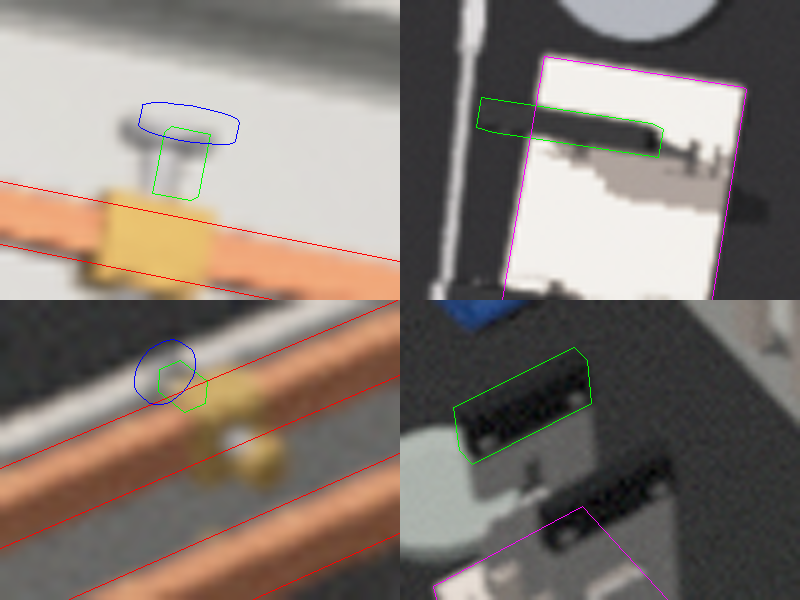

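The stud's head in the top view is at about (406.5,213). That puts the stud at cell y ≈ +4.6 mm, with the middle of its free shaft at cell x ≈ 24.5 mm, which matches a clamp wall of 3 mm. The grip overlay matches the far plate's strip. Next I write a move helper and start.

```bash
cat > mv.py <<'E'
import numpy as np,sys
from workcell import sense
def shift(x,y,z,yaw,w0=None):
    s=sense();p=s["tcp_pos"];w=s["ee_rot"][2];d=np.array([x,y,z])-p
    c,n=np.cos(w),np.sin(w)
    print("t",round(s["time"],2),"tcp",np.round(p,4),"rpy",np.round(s["ee_rot"],4),"F",np.round(s["force"],1),"g",round(s["grip_width"],4))
    print("shift mm",np.round([1e3*(c*d[0]+n*d[1]),1e3*(n*d[0]-c*d[1]),-1e3*d[2]],1),"spin",round(-np.degrees((yaw-w+np.pi)%(2*np.pi)-np.pi),2))
shift(*map(float,sys.argv[1:5]))
E
python3 mv.py .5423 .1801 .30 1.4213
```

```text
t 0.9 tcp [ 0.2065 -0.4554  0.2423] rpy [3.1415 0.     0.4258] F [-0.   0.2 -0.3] g 0.0853
shift mm [ 568.3 -440.1  -57.7] spin -57.04
```

Call:
play_rows([
  [15,-12,-20],
  [45,-35,-50],
  [80,-62,-57.7],
  [116,-90,-57.7],
  [148,-115,-57.7],
  [180,-139,-57.7],
  [212,-164,-57.7],
  [244,-189,-57.7],
  [276,-214,-57.7],
  [308,-239,-57.7],
  [340,-263,-57.7],
  [372,-288,-57.7],
], spin=[-2,-6,-11,-16,-21,-26,-31,-36,-41,-46,-51,-57], fingers=0.5, newtons=50)

```text
time: 1.9
tcp_pos: [0.4255, -0.0401, 0.3004]
ee_rot: [3.14, 0.0, 1.425]
force: [-0.2, -1.1, -0.3]
grip_width: 0.0427
```

```bash
python3 mv.py .5423 .1801 .30 1.4213
```

```text
t 1.9 tcp [ 0.4255 -0.0401  0.3004] rpy [3.1404e+00 1.0000e-04 1.4254e+00] F [-0.2 -1.1 -0.3] g 0.0427
shift mm [234.8  83.7   0.4] spin 0.24
```

Call:
play_rows([
  [30,11,0],
  [62,22,0],
  [94,34,0],
  [126,45,0],
  [158,56,0],
  [188,67,0],
  [212,76,0],
  [228,81,0],
  [234.8,83.7,0.4],
  [234.8,83.7,0.4],
  [234.8,83.7,0.4],
], spin=[0,0.1,0.2,0.2,0.2,0.2,0.2,0.2,0.2,0.2,0.2])

```text
time: 2.82
tcp_pos: [0.5425, 0.177, 0.2993]
ee_rot: [-3.141, 0.001, 1.417]
force: [-1.0, 0.9, -0.3]
grip_width: 0.043
```

```bash
python3 mv.py .5423 .1801 .147 1.4213
python3 - <<'E'
from h import *
from workcell import *
I={c:get_image(c) for c in M}
for c in M:cv2.imwrite(f"pics/{c}1.png",I[c])
f=lambda i,x,y:cv2.resize(i[y:y+100,x:x+100],(400,400),interpolation=cv2.INTER_CUBIC)
cv2.imwrite("pics/v1.png",np.hstack([f(I["side"],220,220),f(I["top"],190,190)]))
E
```

```text
t 2.82 tcp [0.5425 0.177  0.2993] rpy [-3.1409e+00  9.0000e-04  1.4173e+00] F [-1.   0.9 -0.3] g 0.043
shift mm [  3.   -0.6 152.3] spin -0.23
```

View pics/v1.png

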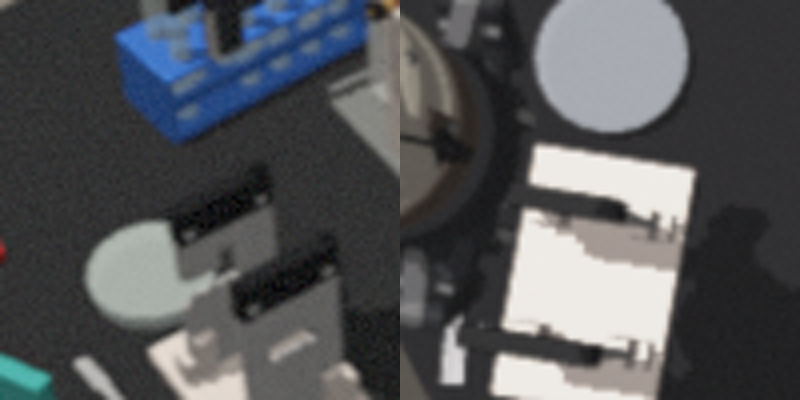

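The view shows the rack undisturbed, with the target strip at about top (234,241), and the gripper above it. I'll descend now.

Call:
play_rows([
  [1,0,15],
  [1,-0.3,45],
  [1,-0.6,75],
  [1,-0.6,105],
  [1,-0.6,130],
  [1,-0.6,145],
  [1,-0.6,151],
  [1,-0.6,152],
  [1,-0.6,152],
], spin=[0,0,0,0,0,0,0,0,0])

```text
time: 3.67
tcp_pos: [0.5427, 0.1779, 0.1485]
ee_rot: [3.141, -0.0, 1.416]
force: [0.6, 0.2, 0.2]
grip_width: 0.0427
```

```bash
python3 mv.py .5423 .1801 .147 1.4213
python3 - <<'E'
from h import *
from workcell import *
I={c:get_image(c) for c in M}
f=lambda i,x,y:cv2.resize(i[y:y+80,x:x+80],(400,400),interpolation=cv2.INTER_CUBIC)
cv2.imwrite("pics/v2.png",np.hstack([f(I["side"],240,230),f(I["top"],190,195)]))
E
```

```text
t 3.67 tcp [0.5427 0.1779 0.1485] rpy [ 3.1406e+00 -4.0000e-04  1.4161e+00] F [0.6 0.2 0.2] g 0.0427
shift mm [ 2.1 -0.7  1.5] spin -0.3
```

View pics/v2.png

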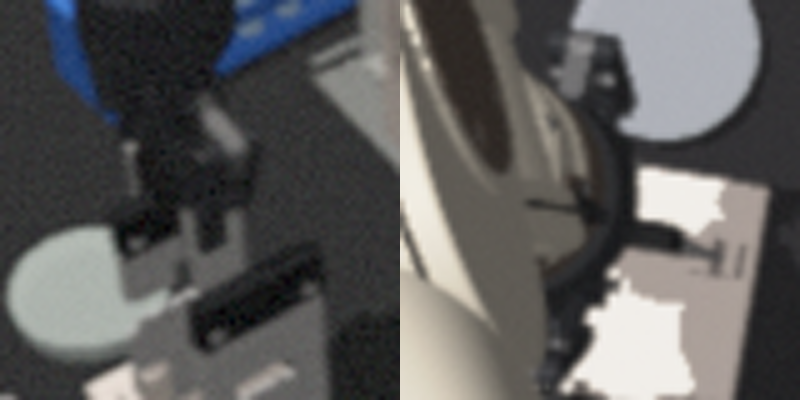

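The fingers straddle the far plate's strip (side about (270,275)). I'll close on it.

Call:
play_rows([
  [1,-0.5,1],
  [1,-0.5,1],
  [1,-0.5,1],
  [1,-0.5,1],
  [1,-0.5,1],
  [1,-0.5,1],
  [1,-0.5,1],
  [1,-0.5,1],
], spin=[-0.2,-0.2,-0.2,-0.2,-0.2,-0.2,-0.2,-0.2], fingers=0, newtons=50)

```text
time: 4.43
tcp_pos: [0.5424, 0.1799, 0.1476]
ee_rot: [3.14, -0.001, 1.421]
force: [-1.0, 0.3, 5.5]
grip_width: 0.0112
```

Call:
play_rows([
  [0,0,-1],
  [0,0,-3],
  [0,0,-7],
  [0,0,-12],
  [0,0,-20],
  [0,0,-30],
  [0,0,-42],
  [0,0,-54],
  [0,0,-64],
  [0,0,-70],
  [0,0,-70],
], spin=[0,0,0,0,0,0,0,0,0,0,0])

```text
time: 5.35
tcp_pos: [0.5429, 0.18, 0.2188]
ee_rot: [3.139, -0.002, 1.421]
force: [0.9, 0.2, -2.5]
grip_width: 0.0111
```

Lifted, and the force reads −2.5 N, which is the plate's weight. Next I refine the cell pose from the bars (top view) while raising further.

Call:
play_rows([
  [0,0,-10],
  [0,0,-30],
  [0,0,-55],
  [0,0,-80],
  [0,0,-103],
  [0,0,-115],
  [0,0,-121],
  [0,0,-121],
], spin=[0,0,0,0,0,0,0,0])

```text
time: 6.02
tcp_pos: [0.5424, 0.1797, 0.339]
ee_rot: [3.14, -0.001, 1.421]
force: [0.3, -0.3, -3.4]
grip_width: 0.0112
```

```bash
python3 - <<'E'
from h import *
C=np.load("pose.npz")["C"];print(C)
I={c:cv2.imread(f"pics/{c}0.png") for c in M}
roi={"side":(300,170,430,280),"top":(318,170,490,300)}
for cams in(("top",),("side",),("top","side")):
    mk={}
    for c in cams:
        b,g,r=[I[c][...,k].astype(float) for k in range(3)]
        m=np.clip((r-b-30)/60,0,1)*(r>90);x0,y0,x1,y1=roi[c];k=np.zeros_like(m);k[y0:y1,x0:x1]=1;mk[c]=m*k
    def f(p):
        e=0
        for c in cams:
            h=hullmask(c,[W(p,box((a-.005,a+.005),(-.17,.17),(.145,.165))) for a in(.01,-.05)])
            # only central stretch between posts, without the clamp
            u=proj(c,W(C,[[-.02,.12,.155],[-.02,-.12,.155]]))[:,0];k=np.zeros_like(h);k[:,int(u.min()):int(u.max())]=1
            if c=="top":k[:,396:418]=0
            else:k[:,355:380]=0
            e+=1-(np.minimum(h,mk[c])*k).sum()/(np.maximum(h,mk[c])*k).sum()
        return e
    fx=lambda q:f([q[0]*np.cos(C[2])+C[0],q[0]*np.sin(C[2])+C[1],q[1]])
    p0=np.array([0,C[2]]);r=minimize(fx,p0,method="Nelder-Mead",options=dict(initial_simplex=np.array([p0,p0+[.004,0],p0+[0,.02]])))
    print(cams,"dx along cell x",r.x.round(4),r.fun)
E
python3 mv.py .5 0 .34 1.374
```

```text
[ 0.56528826 -0.18254281 -0.19666238]
('top',) dx along cell x [-0.0003 -0.1963] 0.1590178235747164
('side',) dx along cell x [-0.0008 -0.1944] 0.37449957611152973
('top', 'side') dx along cell x [-0.0004 -0.1995] 0.5511043947337906
t 6.02 tcp [0.5424 0.1797 0.339 ] rpy [ 3.1396e+00 -1.1000e-03  1.4207e+00] F [ 0.3 -0.3 -3.4] g 0.0112
shift mm [-184.1  -15.    -1. ] spin 2.67
```

```bash
python3 mv.py .5793 -.2363 .339 1.3743
```

```text
t 6.02 tcp [0.5424 0.1797 0.339 ] rpy [ 3.1396e+00 -1.1000e-03  1.4207e+00] F [ 0.3 -0.3 -3.4] g 0.0112
shift mm [-405.8   98.7   -0. ] spin 2.66
```

Call:
play_rows([
  [-8,2,0],
  [-24,6,0],
  [-48,12,0],
  [-76,18,0],
  [-106,26,0],
  [-138,34,0],
  [-170,41,0],
  [-202,49,0],
  [-234,57,0],
  [-266,65,0],
  [-298,72,0],
  [-328,80,0],
], spin=[0,0.2,0.5,0.8,1.1,1.4,1.7,2,2.3,2.5,2.66,2.66])

```text
time: 7.02
tcp_pos: [0.5707, -0.159, 0.3356]
ee_rot: [-3.138, 0.0, 1.373]
force: [0.9, 0.2, -2.3]
grip_width: 0.0112
```

Call:
play_rows([
  [-26,6.3,0],
  [-47,11.5,0],
  [-62,15,0],
  [-72,17.5,0],
  [-77,18.5,0],
  [-78,18.7,0],
  [-78,18.7,0],
  [-78,18.7,0],
], spin=[0,0,0,0,0,0,0,0])

```text
time: 7.68
tcp_pos: [0.5753, -0.2356, 0.3378]
ee_rot: [3.142, -0.0, 1.376]
force: [-0.4, 0.2, -2.9]
grip_width: 0.0114
```

```bash
python3 mv.py .5793 -.2363 .339 1.3743;  python3 - <<'E'
from h import *
from workcell import *
I={c:get_image(c) for c in M}
for c in M:cv2.imwrite(f"pics/{c}3.png",I[c])
f=lambda i,x,y:cv2.resize(i[y:y+120,x:x+120],(400,400),interpolation=cv2.INTER_CUBIC)
cv2.imwrite("pics/v3.png",np.hstack([f(I["side"],330,120),f(I["top"],360,160)]))
E
```

```text
t 7.68 tcp [ 0.5753 -0.2356  0.3378] rpy [ 3.1415e+00 -5.0000e-04  1.3757e+00] F [-0.4  0.2 -2.9] g 0.0114
shift mm [ 0.1  4.1 -1.2] spin 0.08
```

View pics/v3.png

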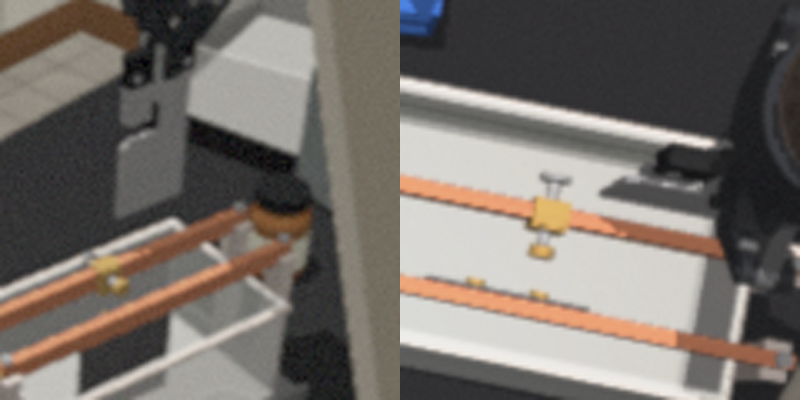

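The plate is held upright, and its slot opens left (+y), at side about (370,157). I'll check its offset in the grip from its lower corners and correct x.

Call:
play_rows([
  [0,1.5,0],
  [0,3,0],
  [0,4.1,0],
  [0,4.1,0],
  [0,4.1,0],
  [0,4.1,0],
], spin=[0,0,0,0,0,0])

```text
time: 8.28
tcp_pos: [0.5792, -0.2376, 0.3375]
ee_rot: [-3.141, -0.0, 1.374]
force: [0.1, 0.7, -2.9]
grip_width: 0.0113
```

```bash
python3 mv.py .5793 -.2363 .250 1.3743;  python3 - <<'E'
from h import *
from scipy.optimize import least_squares
# corners in image 3 (tcp .5753,-.2356,.3378), plate frame yaw=1.3757-pi/2
uv=np.array([330,120])+(np.array([(117,218),(184,192)])+.5)*.3-.5
p=[.5753,-.2356,1.3757-np.pi/2]
X=lambda q:W(p,[[0,.035+q[0],.3378-.058-.0775+q[1]],[0,-.035+q[0],.3378-.058-.0775+q[1]]])
r=least_squares(lambda q:(proj("side",X(q))-uv).ravel(),[0,0]);print("offset y,z mm",r.x*1e3,r.fun.round(2))
# same check from top camera: lower +y corner
uv=np.array([360,160])+(np.array([[603,190]])-[400,0]+.5)*.3-.5
print("top tip", proj("top",X([0,0]))[0],uv)
C=[.565,-.1825,-.1965]
print("stud at y=4.6: ",proj("top",W(C,[[.033,.0046,.155]])),proj("side",W(C,[[.033,.0046,.155]])))
E
```

```text
t 8.28 tcp [ 0.5792 -0.2376  0.3375] rpy [-3.1414e+00 -1.0000e-04  1.3743e+00] F [ 0.1  0.7 -2.9] g 0.0113
shift mm [ 1.3 -0.1 87.5] spin -0.0
offset y,z mm [-5.35191533 -4.13850085] [ 0.73 -0.08 -0.77  0.06]
top tip [419.27189429 217.99768644] [[420.55 216.65]]
stud at y=4.6:  [[405.90049708 213.00302024]] [[355.45235697 197.79899364]]
```

Call:
play_rows([
  [0,0,8],
  [0,0,22],
  [0,0,38],
  [0,0,54],
  [0,0,68],
  [0,0,78],
  [0,0,85],
  [0,0,88],
  [0,0,88],
], spin=[0,0,0,0,0,0,0,0,0])

```text
time: 9.03
tcp_pos: [0.5788, -0.2376, 0.2489]
ee_rot: [-3.14, -0.0, 1.374]
force: [-0.4, 0.7, -3.0]
grip_width: 0.0111
```

Call:
play_rows([
  [0,0,4],
  [0,0,11],
  [0,0,19],
  [0,0,27],
  [0,0,34],
  [0,0,38],
  [0,0,40],
  [0,0,40],
  [0,0,40],
], spin=[0,0,0,0,0,0,0,0,0])

```text
time: 9.78
tcp_pos: [0.5792, -0.2377, 0.2097]
ee_rot: [3.141, -0.0, 1.374]
force: [0.3, 0.6, -2.5]
grip_width: 0.0116
```

```bash
python3 mv.py .5793 -.2363 .2096 1.3743;  python3 - <<'E'
from h import *
from workcell import *
I={c:get_image(c) for c in M}
for c in M:cv2.imwrite(f"pics/{c}4.png",I[c])
f=lambda i,x,y:cv2.resize(i[y:y+60,x:x+60],(400,400),interpolation=cv2.INTER_CUBIC)
cv2.imwrite("pics/v4.png",np.hstack([f(I["side"],340,160),f(I["top"],390,190)]))
E
```

```text
t 9.78 tcp [ 0.5792 -0.2377  0.2097] rpy [ 3.1415 -0.      1.3742] F [ 0.3  0.6 -2.5] g 0.0116
shift mm [ 1.4 -0.2  0.1] spin -0.01
```

View pics/v4.png

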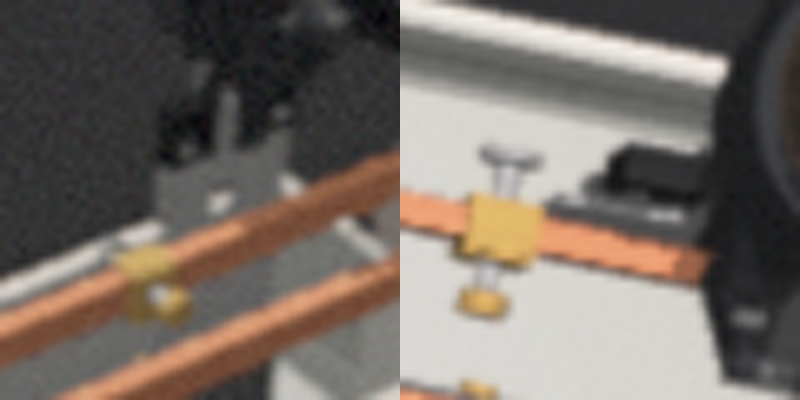

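Run:
```python
from h import *
p=[.5792,-.2377,1.3742-np.pi/2];t=.2097-.0581
Z=[(.0015,"slotline z.155")]
cr=lambda q:((q-[390,190]+.5)*6.667-.5+[400,0]).round(0).tolist()
for off in(0,-.003,-.005):
  print(off,"edge z=.199,.155,.074",cr(proj("top",W(p,[[0,.035+off,z] for z in(.199,.155,.074)]))),"strip +y top corners",cr(proj("top",W(p,[[s,.035+off,.229] for s in(-.006,.006)]))))
C=[.565,-.1825,-.1965]
print("clamp front/ head faces",cr(proj("top",W(C,[[x,.0046,.155] for x in(.018,.031,.035)]))),"strip? clamp corners z.168",cr(proj("top",W(C,[[.018,.0046+a,.168] for a in(-.011,.011)]))))
c,s=np.cos(C[2]),np.sin(C[2]);d=np.array(p[:2])-C[:2];print("plate in cell",c*d[0]+s*d[1],-s*d[0]+c*d[1])
```

```text
0 edge z=.199,.155,.074 [[602.0, 178.0], [571.0, 196.0], [519.0, 225.0]] strip +y top corners [[622.0, 185.0], [630.0, 144.0]]
-0.003 edge z=.199,.155,.074 [[612.0, 180.0], [580.0, 197.0], [528.0, 226.0]] strip +y top corners [[633.0, 187.0], [640.0, 146.0]]
-0.005 edge z=.199,.155,.074 [[619.0, 181.0], [587.0, 199.0], [534.0, 228.0]] strip +y top corners [[640.0, 188.0], [647.0, 147.0]]
clamp front/ head faces [[500.0, 203.0], [508.0, 162.0], [510.0, 150.0]] strip? clamp corners z.168 [[544.0, 205.0], [473.0, 191.0]]
plate in cell 0.024703865423326827 -0.05136534856443748
```

The plate sits at cell x ≈ 24.7 mm, between the clamp (18) and the head (31), and the clamp corners project where they are seen. Now I slide along +y in stages, watching the force.

Call:
play_rows([
  [1,0,0],
  [3,0,0],
  [6,0,0],
  [9,0,0],
  [12,0,0],
  [15,0,0],
  [18,0,0],
  [21,0,0],
  [24,0,0],
  [26,0,0],
  [27,0,0],
  [27,0,0],
], spin=[0,0,0,0,0,0,0,0,0,0,0,0])

```text
time: 10.88
tcp_pos: [0.5845, -0.2108, 0.2096]
ee_rot: [-3.142, -0.0, 1.375]
force: [-1.1, -1.3, -3.0]
grip_width: 0.0113
```

Call:
play_rows([
  [1,0,0],
  [3,0,0],
  [5,0,0],
  [7,0,0],
  [9,0,0],
  [11,0,0],
  [13,0,0],
  [15,0,0],
  [17,0,0],
  [18.5,0,0],
  [19,0,0],
  [19,0,0],
], spin=[0,0,0,0,0,0,0,0,0,0,0,0])

```text
time: 11.88
tcp_pos: [0.5882, -0.1923, 0.2096]
ee_rot: [-3.142, 0.0, 1.374]
force: [0.5, 0.4, -1.8]
grip_width: 0.0113
```

Call:
play_rows([
  [0.5,0,0],
  [1,0,0],
  [1.5,0,0],
  [2,0,0],
  [2.5,0,0],
  [3,0,0],
  [3.5,0,0],
  [4,0,0],
  [4.5,0,0],
  [5,0,0],
  [5.5,0,0],
  [6,0,0],
], spin=[0,0,0,0,0,0,0,0,0,0,0,0])

```text
time: 12.88
tcp_pos: [0.5893, -0.1866, 0.2096]
ee_rot: [-3.142, 0.0, 1.374]
force: [-0.7, -0.3, -3.6]
grip_width: 0.0111
```

Call:
play_rows([
  [0.5,0,0],
  [1,0,0],
  [1.5,0,0],
  [2,0,0],
  [2,0,0],
], spin=[0,0,0,0,0])

```text
time: 13.3
tcp_pos: [0.5897, -0.1846, 0.2096]
ee_rot: [-3.142, -0.0, 1.374]
force: [0.6, 0.2, -3.5]
grip_width: 0.0112
```

Call:
play_rows([
  [0.5,0,0],
  [1,0,0],
  [1,0,0],
], spin=[0,0,0])

```text
time: 13.55
tcp_pos: [0.5899, -0.1836, 0.2096]
ee_rot: [3.142, -0.0, 1.374]
force: [-0.3, -1.2, -2.1]
grip_width: 0.0114
```

Travelled 55 mm with no contact yet. I'll continue in 1 mm steps.

Call:
play_rows([
  [0.5,0,0],
  [1,0,0],
  [1,0,0],
], spin=[0,0,0])

```text
time: 13.8
tcp_pos: [0.5901, -0.1826, 0.2096]
ee_rot: [3.142, -0.0, 1.374]
force: [-0.3, -0.5, -3.9]
grip_width: 0.0116
```

Call:
play_rows([
  [0.5,0,0],
  [1,0,0],
  [1,0,0],
], spin=[0,0,0])

```text
time: 14.05
tcp_pos: [0.5902, -0.1819, 0.2096]
ee_rot: [-3.142, 0.001, 1.374]
force: [0.4, -0.9, -2.8]
grip_width: 0.0113
```

Call:
play_rows([
  [0.4,0,0],
  [0.8,0,0],
  [0.8,0,0],
], spin=[0,0,0])

```text
time: 14.3
tcp_pos: [0.5903, -0.1816, 0.2096]
ee_rot: [3.142, 0.001, 1.374]
force: [-0.9, -2.8, -2.8]
grip_width: 0.0116
```

Call:
play_rows([
  [0.4,0,0],
  [0.8,0,0],
  [0.8,0,0],
  [0.8,0,0],
], spin=[0,0,0,0])

```text
time: 14.63
tcp_pos: [0.5904, -0.1813, 0.2096]
ee_rot: [-3.142, 0.002, 1.373]
force: [-1.1, -5.3, -3.0]
grip_width: 0.0109
```

Run:
```python
import numpy as np
from workcell import sense
s=sense();print(s["tcp_pos"],s["ee_rot"],s["force"],s["wrist_torque"])
C=[.565,-.1825,-.1965];c,n=np.cos(C[2]),np.sin(C[2]);d=s["tcp_pos"][:2]-C[:2];print(c*d[0]+n*d[1],-n*d[0]+c*d[1])
```

```text
[ 0.59037227 -0.18126566  0.20959285] [-3.14156530e+00  2.24908689e-03  1.37343318e+00] [-1.0838518  -5.25350136 -2.98378214] [-1.33458308  0.27477369 -0.01177849]
0.02464301319098391 0.006164213133942557
```

The blind end met the stud at cell y ≈ 6.1 mm, as predicted (5.3 N). I back off 1.5 mm from contact to centre the shaft in the pocket, then lower.

Call:
play_rows([
  [-1,0,0],
  [-2,0,0],
  [-2.8,0,0],
  [-2.8,0,0],
  [-2.8,0,0],
], spin=[0,0,0,0,0])

```text
time: 15.05
tcp_pos: [0.5902, -0.1822, 0.2096]
ee_rot: [-3.142, -0.001, 1.375]
force: [0.1, -0.5, -1.6]
grip_width: 0.0113
```

Call:
play_rows([
  [0,0,0.7],
  [0,0,1.7],
  [0,0,2.7],
  [0,0,3.7],
  [0,0,4.7],
  [0,0,5.7],
  [0,0,6.7],
  [0,0,7.7],
  [0,0,8.7],
  [0,0,9.5],
  [0,0,10],
  [0,0,10],
], spin=[0,0,0,0,0,0,0,0,0,0,0,0])

```text
time: 16.05
tcp_pos: [0.59, -0.1829, 0.1994]
ee_rot: [-3.141, -0.0, 1.374]
force: [0.3, 0.1, -2.6]
grip_width: 0.0112
```

Call:
play_rows([
  [0,0,0.5],
  [0,0,1],
  [0,0,1.5],
  [0,0,2],
  [0,0,2.5],
  [0,0,3],
  [0,0,3.5],
  [0,0,4],
  [0,0,4.5],
  [0,0,5],
  [0,0,5],
], spin=[0,0,0,0,0,0,0,0,0,0,0])

```text
time: 16.97
tcp_pos: [0.59, -0.1829, 0.1945]
ee_rot: [-3.141, -0.0, 1.374]
force: [-0.2, 0.7, -3.0]
grip_width: 0.0111
```

Call:
play_rows([
  [0,0,0.5],
  [0,0,1],
  [0,0,1.5],
  [0,0,2],
  [0,0,2.5],
  [0,0,2.5],
  [0,0,2.5],
], spin=[0,0,0,0,0,0,0])

```text
time: 17.55
tcp_pos: [0.59, -0.1829, 0.1921]
ee_rot: [-3.141, 0.0, 1.374]
force: [0.4, -0.8, -2.8]
grip_width: 0.0113
```

Call:
play_rows([
  [0,0,0.4],
  [0,0,0.8],
  [0,0,0.8],
  [0,0,0.8],
], spin=[0,0,0,0])

```text
time: 17.88
tcp_pos: [0.5901, -0.1829, 0.1913]
ee_rot: [-3.142, 0.0, 1.374]
force: [-0.3, 0.2, -2.7]
grip_width: 0.0115
```

Call:
play_rows([
  [0,0,0.4],
  [0,0,0.6],
  [0,0,0.6],
  [0,0,0.6],
], spin=[0,0,0,0])

```text
time: 18.22
tcp_pos: [0.5901, -0.1829, 0.1907]
ee_rot: [3.142, -0.0, 1.374]
force: [-0.6, 0.0, -2.0]
grip_width: 0.0113
```

Call:
play_rows([
  [0,0,0.3],
  [0,0,0.5],
  [0,0,0.5],
  [0,0,0.5],
], spin=[0,0,0,0])

```text
time: 18.55
tcp_pos: [0.5901, -0.1829, 0.1905]
ee_rot: [3.141, 0.0, 1.374]
force: [-0.5, -0.6, -0.4]
grip_width: 0.0111
```

Call:
play_rows([
  [0,0,0.3],
  [0,0,0.5],
  [0,0,0.5],
  [0,0,0.5],
], spin=[0,0,0,0])

```text
time: 18.88
tcp_pos: [0.5902, -0.1829, 0.1902]
ee_rot: [3.141, 0.0, 1.374]
force: [-2.2, 0.5, 0.7]
grip_width: 0.0115
```

Call:
play_rows([
  [0,0,0.3],
  [0,0,0.5],
  [0,0,0.5],
  [0,0,0.5],
], spin=[0,0,0,0])

```text
time: 19.22
tcp_pos: [0.5902, -0.183, 0.1901]
ee_rot: [3.141, 0.0, 1.374]
force: [-1.5, 1.5, 5.1]
grip_width: 0.0114
```

It is seated at the expected height. I unload back to about zero, lower the grip force, then open.

Call:
play_rows([
  [0,0,-0.4],
  [0,0,-0.8],
  [0,0,-0.9],
  [0,0,-0.9],
  [0,0,-0.9],
  [0,0,-0.9],
], spin=[0,0,0,0,0,0], newtons=20)

```text
time: 19.72
tcp_pos: [0.5902, -0.1829, 0.1902]
ee_rot: [3.141, 0.0, 1.374]
force: [-0.9, 1.0, 3.8]
grip_width: 0.0111
```

Call:
play_rows([
  [0,0,0],
  [0,0,0],
  [0,0,0],
  [0,0,0],
  [0,0,0],
  [0,0,0],
], spin=[0,0,0,0,0,0], fingers=0.45)

```text
time: 20.22
tcp_pos: [0.5901, -0.1829, 0.1899]
ee_rot: [-3.141, -0.0, 1.374]
force: [0.9, -0.6, 0.9]
grip_width: 0.0385
```

Run:
```python
from h import *
from workcell import *
s=sense();print(s["time"],s["tcp_pos"],s["force"],s["grip_width"])
I={c:get_image(c) for c in M}
f=lambda i,x,y:cv2.resize(i[y:y+80,x:x+80],(400,400),interpolation=cv2.INTER_CUBIC)
cv2.imwrite("pics/v5.png",np.hstack([f(I["side"],320,150),f(I["top"],370,180)]))
```

```text
20.2167 [ 0.59007653 -0.18289192  0.18993055] [ 0.92114873 -0.57835166  0.85083375] 0.038500253721106485
```

View pics/v5.png

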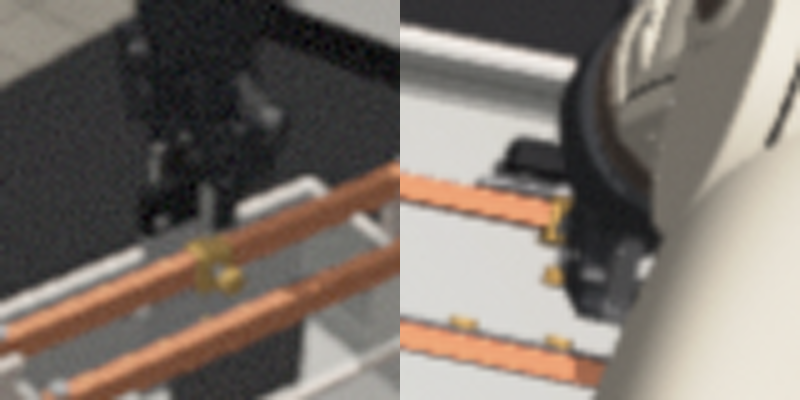

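The plate's strip stays in place over the bar at top (477,211) while the fingers are open. Now the hand retreats straight up.

Call:
play_rows([
  [0,0,-1],
  [0,0,-4],
  [0,0,-8],
  [0,0,-14],
  [0,0,-20],
  [0,0,-30],
  [0,0,-45],
  [0,0,-60],
  [0,0,-78],
  [0,0,-96],
  [0,0,-108],
  [0,0,-110],
], spin=[0,0,0,0,0,0,0,0,0,0,0,0])

```text
time: 21.32
tcp_pos: [0.5912, -0.1833, 0.3043]
ee_rot: [3.135, 0.001, 1.374]
force: [-0.6, -0.4, 0.1]
grip_width: 0.0384
```

Call:
play_rows([
  [-8,0,0],
  [-24,0,0],
  [-48,0,0],
  [-78,0,0],
  [-108,0,0],
  [-138,0,0],
  [-160,0,0],
  [-174,0,0],
  [-180,0,0],
  [-180,0,0],
], spin=[0,0,0,0,0,0,0,0,0,0])

```text
time: 22.15
tcp_pos: [0.5542, -0.3606, 0.299]
ee_rot: [-3.14, -0.001, 1.372]
force: [1.0, 0.5, 0.3]
grip_width: 0.0385
```

Run:
```python
from h import *
from workcell import *
s=sense();print(s["time"],s["tcp_pos"],s["force"])
I={c:get_image(c) for c in M}
C=[.565,-.1825,-.1965]
G=W(C,box((.0245-.006,.0245+.006),(.0046-.035,.0046+.035),(.180,.210)))
f=lambda i,x,y:cv2.resize(i[y:y+80,x:x+80],(400,400),interpolation=cv2.INTER_CUBIC)
V=[]
for c,x,y in(("side",320,150),("top",370,180)):
    a=f(I[c],x,y);q=(proj(c,G)-[x,y]+.5)*5-.5;b=a.copy()
    cv2.polylines(b,[np.round(cv2.convexHull(q.astype(np.float32))).astype(int)],True,(0,255,0),1);V.append(b)
cv2.imwrite("pics/v6.png",np.hstack(V))
```

```text
22.15 [ 0.55419177 -0.36064534  0.29900527] [0.98672192 0.48007117 0.33714998]
```

View pics/v6.png

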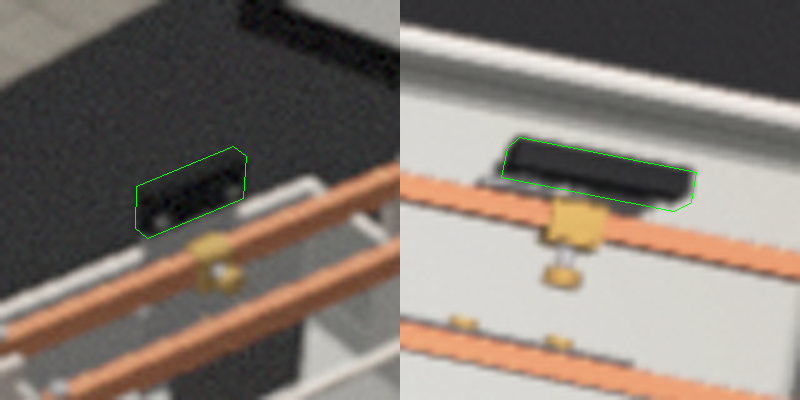

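The released strip matches the predicted hanging pose within about 1 px in both views. I'll wait, check that it is still, and hand in.

Call:
play_rows([
  [0,0,0],
  [0,0,0],
  [0,0,0],
  [0,0,0],
  [0,0,0],
  [0,0,0],
  [0,0,0],
  [0,0,0],
  [0,0,0],
  [0,0,0],
  [0,0,0],
  [0,0,0],
], spin=[0,0,0,0,0,0,0,0,0,0,0,0])

```text
time: 23.25
tcp_pos: [0.5549, -0.3595, 0.3001]
ee_rot: [-3.142, -0.0, 1.374]
force: [0.6, 0.6, -0.2]
grip_width: 0.0381
```

Run:
```python
import cv2,numpy as np
from workcell import *
def strip():
    r=[]
    for c,(x,y,w,h) in(("side",(345,178,26,22)),("top",(388,205,40,20))):
        g=get_image(c)[y:y+h,x:x+w].max(2)<60;m=cv2.moments(g.astype(np.uint8),True);r+=[round(m["m10"]/m["m00"],2),round(m["m01"]/m["m00"],2)]
    return r
for k in range(5):print(strip())
im=get_image("top");o=cv2.imread("pics/top0.png");d=cv2.absdiff(im,o)[200:300,190:310].max(2);print("px changed at the rack's other plate",(d[60:]>60).sum())
print(hand_in())
```

```text
[11.13, 7.56, 20.73, 9.11]
[11.09, 7.62, 20.63, 9.11]
[11.15, 7.62, 20.71, 9.11]
[11.05, 7.63, 20.7, 9.12]
[11.05, 7.6, 20.56, 9.08]
px changed at the rack's other plate 0
the job is handed in; nothing more can be done
None
```

The slotted electrode now hangs on the stud, released, and I handed the job in at about 23.5 s of the 58 s allowed.

- **Moves:** I took the far plate in the white rack, lowered it into the tank on the stud's −y side and slid it to +y. The blind end met the shaft at cell y ≈ 6.1 mm, where the camera estimate put it. I then backed off 1.5 mm to centre the shaft in the pocket and let the plate down 19 mm. The highest force read on the tool was about 5 N.
- **Last checks:** The grip strip matches the predicted plumb hanging pose within about 1 px in both views. It moved less than 0.2 px over five frames, which is noise level. No pixels changed around the other plate, and the hand is clear of the cell.
- **Disagreement:** The side camera disagreed with the top one by 1–2 px (up to about 4 mm), so I relied on the top camera and on contact.
- **Not checked:** I did not re-measure the remaining bench items after the move.

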